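Clamp a pressure transmitter in the test cradle

ROBOT

A 6-joint arm with a two-finger parallel gripper is mounted at the origin on the work surface. World frame = base frame: x ahead of the robot, y to its left, z up, the work surface at z = 0. Lengths are in mm, angles in degrees, forces in N, time in s.
With the tool pointing down it reaches from about 300 to 850 mm from the base axis. Payload 4.2 kg.
Tool frame: the origin (TCP) lies on the centre line of the jaws, within the pads' length; the fingertips stand 8 mm ahead of it and the grasp point (between the pads) lies 11 mm behind it; z points along the fingers, y is the line along which they close (so a half turn about z gives the same grasp; the last joint's range is limited). The gripper opens to 91 mm and grips with 3 to 60 N. Pads are 32 mm wide; open, the fingers measure 118 mm over their backs; the gripper's body (76 mm by 178 mm) begins 60 mm behind the grasp point.
Start: joints at [-76.547, 18.312, 89.639, -0, 72.044, -1.146], TCP at [144.932, -556.45, 221.976] pointing down, gripper open.
Joint ranges: [-177.97, 177.97], [-48.28, 115.42], [12.27, 149.76], [-77.06, 257.06], [2.81, 150.46], [-146.56, 146.56]. Speed limits (degrees/s): [147.25, 147.25, 180, 180, 180, 180].

INTERFACE

Orientations are given as [roll, pitch, yaw] about the fixed x, y, z axes, in that order (R = Rz(yaw) Ry(pitch) Rx(roll)).
In Python, from workcell import telemetry, eyes, ticket gives the robot as it stands. The module is installed in compiled form; this text tells all that it offers.
- The arm moves only by the shell command python3 -m crank 'ROWS' [OPENING] [FORCE]. ROWS is JSON, a list of rows, each an object of numbers: "dx", "dy", "dz": the shift along the world's x, y, z normalised to -1 to 1, where 1 is 80 cm; "yaw": the turn about the world's z normalised to -1 to 1, where 1 is 5 degrees. A call has 1 to 10 rows; each row shifts and turns the commanded pose from where the row before left it; what a row does not reach is not made up. A row lasts 1/8 s, in which the tool goes at most 62.5 mm and 10.7 degrees, less where a joint would pass 70% of its speed; a pose out of reach is approached as far as the arm can. A call with a number of a shift or a turn outside -1 to 1 is refused whole. A call with a gripper value outside its range is refused whole. OPENING is the opening, from 0 (shut) to 1 (fully open), set as the call begins (- or left out, the last holds). The fingers move at their own pace and stop on an object; FORCE is the grip in N (left out, the last holds). Time passes only in rows, so rows that do not move let the fingers close. It gives the time, the measured TCP pose, the force, the opening and the grip force at its end, in the units of the state.
- telemetry.state(): the state, without advancing time (a new reading comes with each control period).
- eyes.grab_frame(name): name is "scene" or "top" or "wrist"; returns the picture (384x512x3 uint8, red, green, blue); there is no depth.
- eyes.calibration(name): a dict with "camera_matrix" (3x3 intrinsics, pixels), "world_from_camera" (4x4, takes a point from camera to world coordinates). Camera axes: x right, y down, z forward; pixel columns grow to the right and rows downward; lengths in mm; the calibration is good to about 2 mm. A picture is of the moment at which its call begins: read the wrist's pose just before it. calibration takes no time and is no camera call; for the wrist camera it gives the pose at the moment of the call.
- ticket.job_done(): hands the job in; it is judged then, once.
The state is a dict: "time_s": time; "qpos": joint angles; "qvel": joint speeds; "effort": joint torques, N m; "ee_pos": TCP position; "ee_rot": TCP orientation; "force": force on the tool from outside, world axes, zero at the start; "torque": the same for the moment, N m; "gripper_width": finger opening in mm; "gripper_force": force on a finger pad.
Only numpy, scipy, OpenCV 4.12 (cv2) and the standard library are available. Lean on these libraries where they do the work, as an engineer would, in place of code of your own. Each camera call takes 0.05 s, during which the arm holds its last target. There are 200 camera calls.

TASK

Mount the yellow-headed pressure transmitter in the test cradle: turn the red clamp knob to free the blue tailstock, slide the tailstock fully back, then take the transmitter from its rest and lay it in the cradle's two V-blocks, yellow head towards the end stop, and let go of it. Slide the tailstock up so that its nose pinches the transmitter, head touching the end stop, and turn the knob tight to lock it there. Do not drop the transmitter on the table, and leave everything else on the table where it is.

Things in the scene. Friction and masses are not known exactly. Their poses are not given: they have to be found in the camera images.
- cradle: test cradle fixed to the table: aluminium base plate 12 thick (x -115 to +235, y +-55), black V-blocks for the head (20 wide, centred at x -65) and the stem (14 wide, at x +45), blue end stop 68 high with its face at x -95, rail and tailstock on the +x side. Origin on the table surface under the middle of the seat; x along the rail from end stop to tailstock, z up
- seat (a point): point on the seat line of the cradle, at cradle x 0, y 0, 45 high: where the transmitter's origin lies when its head touches the end stop. A seated transmitter lies along the cradle x, axis 45 above the table, head towards -x; the Vs centre it if it is lowered within about 8 of the line
- stop_face (a point): middle of the end stop's face, at cradle x -95, 45 high; x axis as the cradle's
- tailstock (a joint): slide of the tailstock, m: 0 nearest the V-blocks (nose at cradle x +55), 0.08 fully back against its rear stop (nose at +135); 0.04 when pinching a transmitter whose head touches the end stop. It starts at 0.008 to 0.025, clamped, in the way of the stem. Freed, it slides with about 2 N, no spring; it can be moved by holding the knob's bar
- nose (a point): centre of the flat front face of the tailstock's steel nose (20 diameter, 20 long), 45 high; axes as the cradle's. The tailstock is a blue block 60 long, 62 wide, top 64 above the table; the knob's axis is 50 behind this face (cradle +x)
- clamp_knob (a joint): turn of the clamp knob, rad, growing clockwise seen from above = tightening: 0 fully loose (stop), bar in line with the rail; 1.45 fully tight (stop), bar nearly across the rail. The brake begins to grip the rail at about 0.7; below 0.4 it is free, above 1.2 tight, holding the tailstock against 25 N. It stays as left; turning takes under 0.3 N m. Start: 1.25 to 1.4
- knob_grip (a point): on the knob's axis, 92 above the table, the height at which to grip the bar. The knob is a red upright bar 46 long, 13 wide, 28 tall (from 76 to 104 above the table) on a round 24 mm hub 12 tall, on top of the tailstock; its x axis runs along the bar (a white line marks the +x end), its z up
- transmitter: pressure transmitter, 190 long, 0.55 kg: yellow round head 54 diameter (x -95 to -35), then steel stem 24 diameter (x -35 to +95; a 34 collar from -35 to -23). Origin on its axis at mid length, which is near its centre of mass: the place to grip the stem (from above, across it); x along the axis from head to stem tip. Its roll is of no account
- head_end (a point): centre of the flat outer end of the yellow head, at transmitter x -95
- stem_tip (a point): centre of the stem's flat end, at transmitter x +95
- rest: grey rest fixed to the table, base 170 x 100 x 10 with two V-blocks like the cradle's at x -65 and +45 (20 and 14 wide); the transmitter lies in it at first, head towards -x, axis 45 above the table. Origin on the table under the seat line
- multimeter: yellow hand multimeter, 190 x 90 x 40, lying flat, a bystander; origin at the centre of its underside
- gauge: round steel pressure gauge lying face up, 80 across, 32 high, brass stem 30 long at the side, a bystander; origin at the centre of its underside
- screwdriver: screwdriver lying on the table, about 200 long, a bystander
- wrench: steel wrench lying on the table, a bystander
- paste_jar: small jar of 56 diameter, 60 high, a bystander; origin at the centre of its underside
- fitting: small brass fitting of 28 diameter standing 34 high, a bystander; origin at the centre of its underside
- parts_bin: open red bin 130 x 100 x 50, a bystander; origin at the centre of its underside
- calibrator: dark green handheld calibrator 150 x 75 x 26, lying flat, a bystander; origin at the centre of its underside

How it is judged:
By the outcome, as a careful person would: the job done as asked, in the order asked, and still so for the second after the job is handed in, with the robot touching nothing.
It also fails if it takes over 64 s, if anything falls off the work surface, if the arm or the gripper's body presses on something with over 40 N, if the wrist force passes 120 N, or if a joint passes its speed limit or range.

## Working session

There is one attempt and no reset: what is moved stays moved. The work goes in short steps, Python scripts to look and compute and a shell command to move; the robot and the scene stay as the last step left them, time stands still between calls to the robot, and variables do not carry over. Pictures are saved under pics/ and viewed, at most 10 in all, crops included, and the job is handed in when it is done.

```bash
mkdir -p pics; cat > h.py <<'E'
import numpy as np, cv2
from workcell import telemetry, eyes, ticket
def snap(n,f):
    c=eyes.calibration(n); im=eyes.grab_frame(n); cv2.imwrite('pics/'+f,im[:,:,::-1]); np.savez('pics/'+f+'.npz',K=c['camera_matrix'],T=c['world_from_camera']); return im
def cal(f):
    d=np.load('pics/'+f+'.npz'); return d['K'],d['T']
def ray(f,uv):
    K,T=cal(f); d=T[:3,:3]@np.linalg.solve(K,[uv[0],uv[1],1.]); return T[:3,3],d/np.linalg.norm(d)
def atz(f,uv,z):
    o,d=ray(f,uv); return o+d*(z-o[2])/d[2]
def tri(*obs):
    A=0;b=0
    R=[ray(f,uv) for f,uv in obs]
    for o,d in R:
        P=np.eye(3)-np.outer(d,d);A=A+P;b=b+P@o
    p=np.linalg.solve(A,b)
    return p.round(1),[round(float(np.linalg.norm((np.eye(3)-np.outer(d,d))@(p-o))),1) for o,d in R]
def proj(f,p):
    K,T=cal(f); q=np.linalg.inv(T)@np.append(p,1); q=K@q[:3]; return (q[:2]/q[2]).round(1)
E
python3 - <<'E'
from h import *
a=snap('scene','s0.png');b=snap('top','t0.png')
for n in('s0.png','t0.png'):
    K,T=cal(n);print(K.round(1).tolist(),T.round(2).tolist())
s=telemetry.state();print(s['ee_pos'],s['ee_rot'],s['time_s'],s['gripper_width'])
for n,i in(('t0b',b),('s0b',a)): cv2.imwrite(f'pics/{n}.png',cv2.resize(i[:,:,::-1],(800,600),interpolation=cv2.INTER_CUBIC))
E
```

```text
[[450.3, 0.0, 253.4], [0.0, 450.3, 189.2], [0.0, 0.0, 1.0]] [[0.1, 0.86, -0.51, 1366.36], [1.0, -0.08, 0.06, -105.0], [0.01, -0.51, -0.86, 1380.51], [0.0, 0.0, 0.0, 1.0]]
[[352.0, 0.0, 253.4], [0.0, 352.0, 187.4], [0.0, 0.0, 1.0]] [[-0.01, -0.99, 0.16, 409.28], [-1.0, 0.01, 0.03, -26.6], [-0.03, -0.16, -0.99, 1158.06], [0.0, 0.0, 0.0, 1.0]]
[ 144.83049078 -556.01481034  221.21913855] [-1.79911689e+02 -9.21095107e-04  1.46007792e+01] 0.1 91.51120220927892
```

View pics/t0b.png

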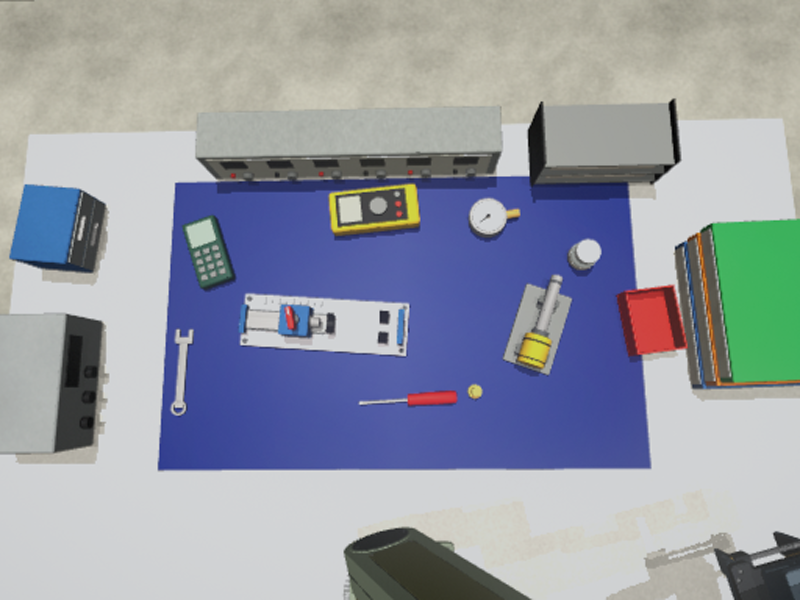

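View pics/s0b.png

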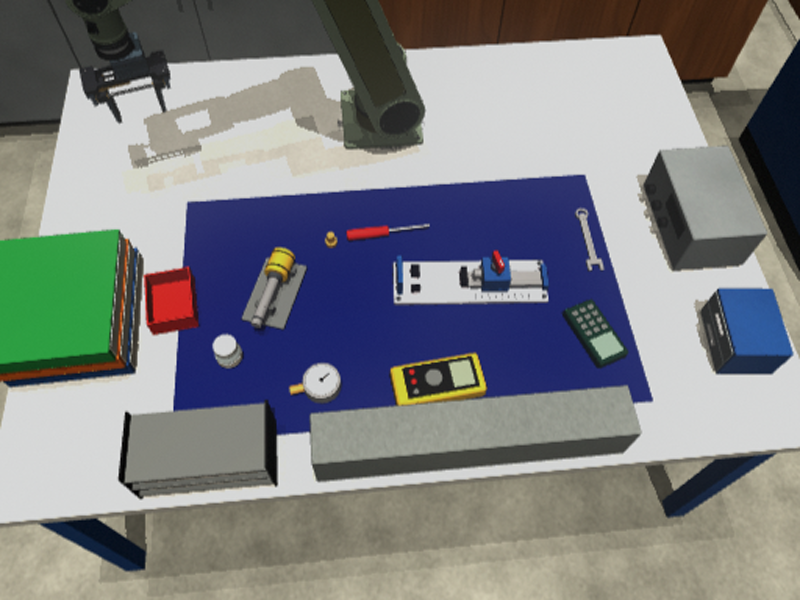

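The top picture shows the cradle with the end stop at right, about (402,328), and the knob at (291,318). The transmitter runs from its head at (534,350) to the tip at (557,279). The scene picture agrees: knob at (497,262), head at (281,262), tip at (259,322). All positions are in 800x600 pixels.

```bash
python3 - <<'E'
from h import *
k=1.5625
t=lambda u,v:('t0.png',(u/k,v/k)); s=lambda u,v:('s0.png',(u/k,v/k))
P=dict(knob=(t(291,318),s(497,262)),tip=(t(557,280),s(259,322)),head=(t(534,350),s(281,262)),
c1=(t(245,293),s(549,302)),c2=(t(410,303),s(394,305)),c3=(t(407,356),s(393,262)),c4=(t(240,346),s(546,261)),
fit=(t(475,392),s(331,240)),jar=(t(586,255),s(227,350)))
for n,o in P.items(): print(n,*tri(*o), [atz(*q,12).round() for q in o] if n[0]=='c' else [atz(*q,45).round() for q in o])
s=telemetry.state();print(s['qpos'],eyes.calibration('wrist')['camera_matrix'].round(1).tolist());T=eyes.calibration('wrist')['world_from_camera'];print((T[:3,3]-s['ee_pos']).round(1),T[:3,:3].round(2))
# rest edge / cradle colour masks
E
```

```text
knob [538.2 214.7  81.2] [0.3, 0.3] [array([543., 222.,  45.]), array([515., 224.,  45.])]
tip [ 616.1 -319.2   37.8] [4.6, 4.6] [array([ 614., -322.,   45.]), array([ 621., -313.,   45.])]
head [ 472.6 -265.7   48.3] [2.1, 2.1] [array([ 473., -269.,   45.]), array([ 471., -264.,   45.])]
c1 [603.5 334.6  -2. ] [0.4, 0.4] [array([601., 330.,  12.]), array([611., 331.,  12.])]
c2 [577.9 -19.2  -3.9] [2.2, 2.2] [array([575., -21.,  12.]), array([587., -18.,  12.])]
c3 [465.2 -11.2   1.6] [2.7, 2.7] [array([464., -14.,  12.]), array([472.,  -9.,  12.])]
c4 [490.1 347.8  -7.7] [5.1, 5.1] [array([489., 336.,  12.]), array([502., 347.,  12.])]
fit [ 390.1 -151.4    2.7] [1.6, 1.6] [array([ 391., -148.,   45.]), array([ 420., -148.,   45.])]
jar [ 670.8 -387.5   24. ] [3.0, 3.0] [array([ 666., -384.,   45.]), array([ 682., -380.,   45.])]
[-7.65464207e+01  1.83465527e+01  8.96993399e+01 -8.90560340e-04
  7.20424194e+01 -1.14692540e+00] [[283.4, 0.0, 256.7], [0.0, 283.4, 189.7], [0.0, 0.0, 1.0]]
[ 64.6  16.6 164.5] [[ 0.25 -0.94 -0.23]
 [-0.97 -0.25 -0.06]
 [-0.    0.23 -0.97]]
```

```bash
R='{"dx":0.055,"dy":0.037}'; python3 -m crank '[{"dx":0.055,"dy":0.037},{"dx":0.055,"dy":0.037},{"dx":0.055,"dy":0.037},{"dx":0.055,"dy":0.037},{"dx":0.055,"dy":0.037},{"dx":0.055,"dy":0.037},{"dx":0.055,"dy":0.037},{"dx":0.055,"dy":0.037},{"dx":0.055,"dy":0.037},{}]'
python3 - <<'E'
from h import *
snap('wrist','w1.png');print(telemetry.state()['ee_pos'])
E
python3 -m crank '[{"dy":0.075},{"dy":0.075},{"dy":0.075},{"dy":0.075},{"dy":0.075},{}]'
python3 - <<'E'
from h import *
snap('wrist','w2.png');print(telemetry.state()['ee_pos'])
E
python3 -m crank '[{"dy":0.075},{"dy":0.075},{"dy":0.02},{}]'
python3 - <<'E'
from h import *
b=snap('wrist','w3.png');print(telemetry.state()['ee_pos'])
a=cv2.imread('pics/w1.png');b=cv2.imread('pics/w2.png')
E
```

```text
[ 144.82731935 -556.08330795  221.3163549 ]
[ 144.86576189 -556.17884829  221.43672709]
[ 144.8831034  -556.26184811  221.5627616 ]validation failed for argument at $[0]...
validation failed for argument at $[0]...
validation failed for argument at $[0]...
```

View pics/w1.png

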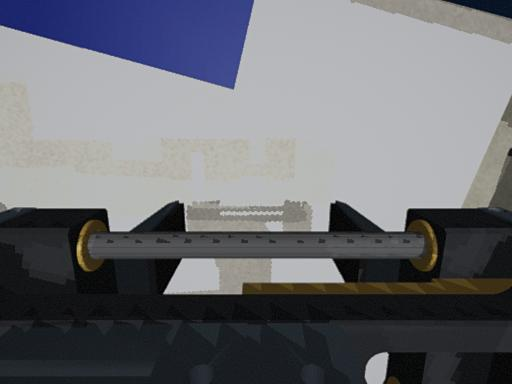

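View pics/w3.png

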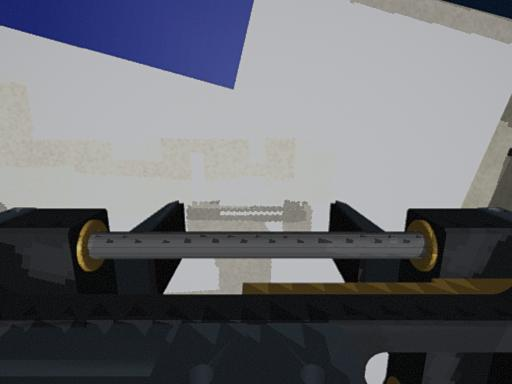

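Both wrist pictures are the same start view, with only the mat's edge visible above row 200 and the gripper covering the lower half. The moves were refused, probably because each row needs all four keys.

```bash
python3 -m crank '[{"dx":0.046,"dy":0.042,"dz":0,"yaw":0},{"dx":0.046,"dy":0.042,"dz":0,"yaw":0},{"dx":0.046,"dy":0.042,"dz":0,"yaw":0},{"dx":0.046,"dy":0.042,"dz":0,"yaw":0},{"dx":0.046,"dy":0.042,"dz":0,"yaw":0},{"dx":0.046,"dy":0.042,"dz":0,"yaw":0},{"dx":0.046,"dy":0.042,"dz":0,"yaw":0},{"dx":0.046,"dy":0.042,"dz":0,"yaw":0},{"dx":0,"dy":0,"dz":0,"yaw":0}]' 
python3 - <<'E'
from h import *
snap('wrist','w1.png');s=telemetry.state();print(s['ee_pos'],s['time_s'])
E
```

```text
time_s: 1.38
ee_pos: [441.2, -285.6, 221.8]
ee_rot: [-180.0, -0.0, 14.9]
force: [-1.3, -0.1, -0.6]
gripper_width: 91.3
gripper_force: 0.0
[ 439.93091211 -286.75456113  221.74354588] 1.425
```

```bash
python3 -m crank '[{"dx":0,"dy":0.07,"dz":0,"yaw":0},{"dx":0,"dy":0.03,"dz":0,"yaw":0},{"dx":0,"dy":0,"dz":0,"yaw":0}]'
python3 - <<'E'
from h import *
snap('wrist','w2.png')
E
python3 -m crank '[{"dx":0,"dy":0.07,"dz":0,"yaw":0},{"dx":0,"dy":0.07,"dz":0,"yaw":0},{"dx":0,"dy":0.07,"dz":0,"yaw":0},{"dx":0,"dy":0.07,"dz":0,"yaw":0},{"dx":0,"dy":0.07,"dz":0,"yaw":0},{"dx":0,"dy":0.05,"dz":0,"yaw":0},{"dx":0,"dy":0,"dz":0,"yaw":0}]'
python3 - <<'E'
from h import *
snap('wrist','w3.png')
E
python3 -m crank '[{"dx":0,"dy":0.07,"dz":0,"yaw":0},{"dx":0,"dy":0.04,"dz":0,"yaw":0},{"dx":0,"dy":0,"dz":0,"yaw":0}]'
python3 - <<'E'
from h import *
snap('wrist','w4.png')
I=[cv2.imread(f'pics/w{i}.png')[:225] for i in (1,2,3,4)]
I=[cv2.resize(i,(800,352),interpolation=cv2.INTER_CUBIC)[:300] for i in I]
cv2.imwrite('pics/m1.png',np.vstack(I[:2]));cv2.imwrite('pics/m2.png',np.vstack(I[2:]))
E
```

```text
time_s: 1.8
ee_pos: [438.4, -207.5, 222.1]
ee_rot: [180.0, 0.0, 14.6]
force: [-0.0, -0.0, 0.2]
gripper_width: 91.3
gripper_force: 0.0
time_s: 2.72
ee_pos: [440.1, 113.1, 221.9]
ee_rot: [180.0, -0.0, 14.7]
force: [-0.0, -0.2, 0.2]
gripper_width: 90.9
gripper_force: 0.0
time_s: 3.15
ee_pos: [440.2, 199.9, 221.8]
ee_rot: [180.0, -0.0, 14.6]
force: [0.1, 0.5, -0.5]
gripper_width: 91.3
gripper_force: 0.0
```

View pics/m1.png

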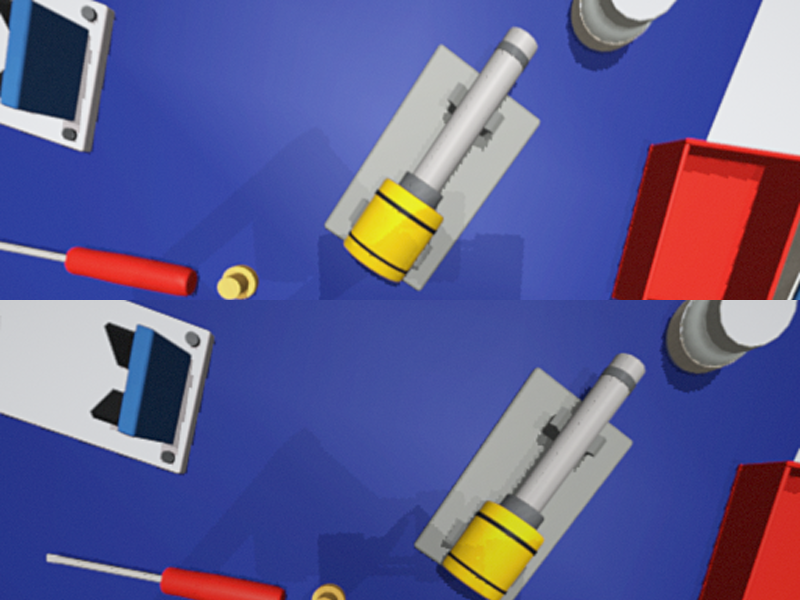

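View pics/m2.png

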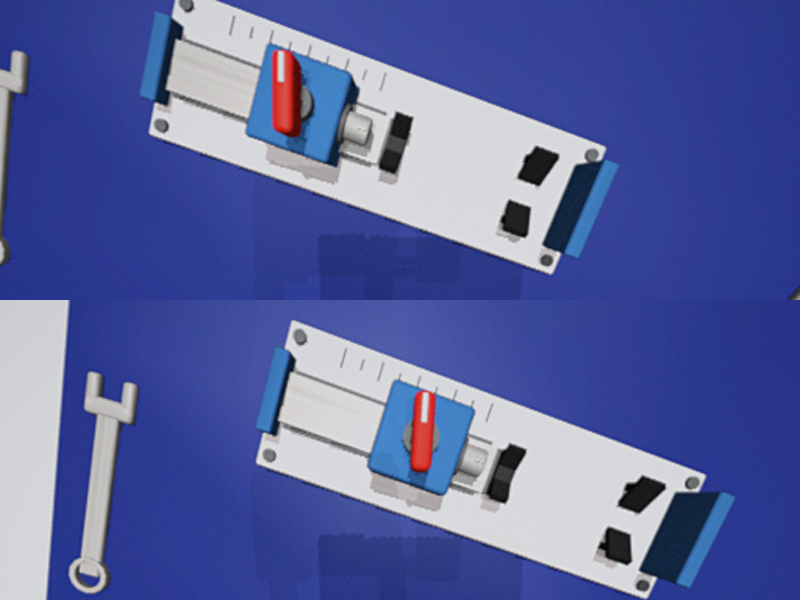

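Pictures m1 (transmitter twice, tip at (522,40) and (628,65), head at (393,230) and (495,240)) and m2 (whole cradle twice, knob near (285,92) and (424,131), four plate screws) are clear. In the lower halves, rows are counted from row 300.

```bash
python3 - <<'E'
from h import *
from scipy.optimize import least_squares
a=lambda i,u,v:(f'w{i}.png',(u/1.5625,v/1.5644))
print('band',*tri(a(1,515,48),a(2,623,73)));print('collarjoint',*tri(a(1,428,178),a(2,529,200)))
print('headband',*tri(a(1,381,243),a(2,484,271)),'collar-head',*tri(a(1,418,191),a(2,520,214)))
B=[(45,-110),(120,-40),(0,0)]
for n,l,r in(('rest R',(540,121),(632,142)),('rest T',(441,45),(540,68)),('rest L',(326,226),(416,246))): print(n,*tri(a(1,*l),a(2,*r)))
S=[((186,6),(300,36)),((591,155),(692,182)),((546,260),(642,285)),((161,125),(269,155))]
C=[tri(a(3,*l),a(4,*r)) for l,r in S]
print('screws',C)
Tk=[((268,43),(395,80)),((357,72),(475,107)),((332,163),(445,194)),((247,138),(370,168))]
print('tail',[tri(a(3,*l),a(4,*r)) for l,r in Tk])
print('knob',tri(a(3,282,51),a(4,427,93)),tri(a(3,288,133),a(4,421,169)),'line',tri(a(3,281,52),a(4,426,94)),tri(a(3,281,80),a(4,424,121)))
print('stop top',[tri(a(3,*l),a(4,*r)) for l,r in [((603,162),(719,193)),((557,253),(677,283))]])
E
```

```text
band [ 617.5 -319.2   52.1] [0.5, 0.5]
collarjoint [ 519.8 -285.1   46.5] [0.4, 0.4]
headband [ 464.5 -263.5   67.2] [1.8, 1.8] collar-head [ 508.5 -280.2   52.4] [0.1, 0.1]
rest R [ 586.5 -361.8    8.4] [0.2, 0.2]
rest T [ 616.4 -269.8   18.3] [0.5, 0.5]
rest L [ 461.3 -214.3    9.5] [0.1, 0.1]
screws [(array([593.8, 319.1,  15.8]), [1.0, 1.0]), (array([570.2,  -9.8,  15.2]), [0.3, 0.3]), (array([480.4,  -2.9,  14.6]), [0.0, 0.0]), (array([504.7, 326. ,  15.7]), [0.1, 0.1])]
tail [(array([573.3, 239. ,  64.2]), [0.2, 0.2]), (array([574.1, 180.6,  48.6]), [0.4, 0.4]), (array([510.5, 184.5,  46.4]), [0.1, 0.1]), (array([512.6, 241.7,  65. ]), [1.2, 1.2])]
knob (array([562.2, 216.2, 106.3]), [0.1, 0.1]) (array([520.5, 207.9,  91.8]), [0.2, 0.2]) line (array([561.5, 216.6, 106.4]), [0.2, 0.2]) (array([547. , 213.8, 106.1]), [0.2, 0.2])
stop top [(array([559.1,  -0.6,  65.4]), [0.3, 0.3]), (array([492.1,  17.7,  88.1]), [0.5, 0.5])]
```

```bash
python3 -m crank '[{"dx":0.0625,"dy":0.0075,"dz":0,"yaw":-0.36},{"dx":0.0625,"dy":0.0075,"dz":0,"yaw":-0.36},{"dx":0,"dy":0,"dz":-0.06,"yaw":0},{"dx":0,"dy":0,"dz":-0.06,"yaw":0},{"dx":0,"dy":0,"dz":-0.03,"yaw":0},{"dx":0,"dy":0,"dz":-0.02,"yaw":0},{"dx":0,"dy":0,"dz":0,"yaw":0}]' 0.5
python3 -m crank '[{"dx":0,"dy":0,"dz":0,"yaw":0},{"dx":0,"dy":0,"dz":0,"yaw":0},{"dx":0,"dy":0,"dz":0,"yaw":0},{"dx":0,"dy":0,"dz":0,"yaw":0},{"dx":0,"dy":0,"dz":0,"yaw":0},{"dx":0,"dy":0,"dz":0,"yaw":0},{"dx":0,"dy":0,"dz":0,"yaw":0}]' 0 20
```

```text
time_s: 4.08
ee_pos: [539.2, 210.9, 85.4]
ee_rot: [180.0, 0.1, 10.9]
force: [0.9, -0.6, 0.6]
gripper_width: 45.5
gripper_force: 0.0
time_s: 4.95
ee_pos: [539.5, 212.7, 86.5]
ee_rot: [-180.0, -0.1, 11.0]
force: [-2.2, 1.1, 6.0]
gripper_width: 12.8
gripper_force: 20.0
```

```bash
python3 -m crank '[{"dx":0,"dy":0,"dz":0,"yaw":1},{"dx":0,"dy":0,"dz":0,"yaw":1},{"dx":0,"dy":0,"dz":0,"yaw":1},{"dx":0,"dy":0,"dz":0,"yaw":1},{"dx":0,"dy":0,"dz":0,"yaw":1},{"dx":0,"dy":0,"dz":0,"yaw":1},{"dx":0,"dy":0,"dz":0,"yaw":1}]'
python3 -m crank '[{"dx":0,"dy":0,"dz":0,"yaw":1},{"dx":0,"dy":0,"dz":0,"yaw":1},{"dx":0,"dy":0,"dz":0,"yaw":1},{"dx":0,"dy":0,"dz":0,"yaw":1},{"dx":0,"dy":0,"dz":0,"yaw":1},{"dx":0,"dy":0,"dz":0,"yaw":1},{"dx":0,"dy":0,"dz":0,"yaw":1},{"dx":0,"dy":0,"dz":0,"yaw":0}]'
```

```text
time_s: 5.82
ee_pos: [539.8, 212.2, 86.4]
ee_rot: [180.0, -0.0, 46.1]
force: [-0.2, -0.3, 4.4]
gripper_width: 13.1
gripper_force: 20.0
time_s: 6.82
ee_pos: [540.3, 212.0, 86.4]
ee_rot: [179.9, 0.0, 81.0]
force: [2.1, -1.6, 4.3]
gripper_width: 12.6
gripper_force: 20.0
```

```bash
python3 -m crank '[{"dx":0.0018,"dy":0.025,"dz":0,"yaw":0},{"dx":0.0018,"dy":0.025,"dz":0,"yaw":0},{"dx":0.0018,"dy":0.025,"dz":0,"yaw":0},{"dx":0,"dy":0,"dz":0,"yaw":0}]'
python3 -m crank '[{"dx":0.0006,"dy":0.008,"dz":0,"yaw":0},{"dx":0,"dy":0.003,"dz":0,"yaw":0},{"dx":0,"dy":0,"dz":0,"yaw":0}]'
python3 -m crank '[{"dx":0,"dy":0.003,"dz":0,"yaw":0},{"dx":0,"dy":0,"dz":0,"yaw":0}]'
```

```text
time_s: 7.32
ee_pos: [545.0, 275.5, 86.5]
ee_rot: [179.8, -0.2, 81.1]
force: [4.6, 1.2, 5.2]
gripper_width: 13.0
gripper_force: 20.0
time_s: 7.7
ee_pos: [545.4, 281.6, 86.4]
ee_rot: [179.8, -0.1, 81.0]
force: [4.3, -0.8, 4.4]
gripper_width: 12.8
gripper_force: 20.0
time_s: 7.95
ee_pos: [545.4, 282.0, 86.4]
ee_rot: [179.8, 0.1, 81.0]
force: [6.2, -6.6, 6.1]
gripper_width: 12.4
gripper_force: 20.0
```

```bash
python3 -m crank '[{"dx":0,"dy":0.0025,"dz":0,"yaw":0},{"dx":0,"dy":0,"dz":0,"yaw":0},{"dx":0,"dy":0,"dz":0,"yaw":0}]'
```

```text
time_s: 8.32
ee_pos: [545.4, 282.1, 86.4]
ee_rot: [179.8, 0.3, 81.1]
force: [5.5, -11.0, 7.1]
gripper_width: 12.7
gripper_force: 20.0
```

```bash
python3 -m crank '[{"dx":0,"dy":-0.005,"dz":0,"yaw":0},{"dx":0,"dy":0,"dz":0,"yaw":0},{"dx":0,"dy":0,"dz":0,"yaw":0},{"dx":0,"dy":0,"dz":0.04,"yaw":0},{"dx":0,"dy":0,"dz":0.06,"yaw":0},{"dx":0,"dy":0,"dz":0.06,"yaw":0}]' 0.5
python3 -m crank '[{"dx":0,"dy":-0.06,"dz":0,"yaw":-1},{"dx":0,"dy":-0.06,"dz":0,"yaw":-1},{"dx":0,"dy":-0.06,"dz":0,"yaw":-1},{"dx":0,"dy":-0.06,"dz":0,"yaw":-1},{"dx":0,"dy":-0.06,"dz":0,"yaw":-1},{"dx":0,"dy":-0.06,"dz":0,"yaw":-1},{"dx":0,"dy":-0.06,"dz":0,"yaw":-1},{"dx":0,"dy":-0.06,"dz":0,"yaw":-1},{"dx":0,"dy":-0.06,"dz":0,"yaw":-1},{"dx":0,"dy":-0.06,"dz":0,"yaw":-1}]' 0.8
python3 -m crank '[{"dx":0,"dy":-0.03,"dz":0,"yaw":-1},{"dx":0,"dy":-0.03,"dz":0,"yaw":-1},{"dx":0,"dy":-0.03,"dz":0,"yaw":-1},{"dx":0,"dy":-0.02,"dz":0,"yaw":-1},{"dx":0,"dy":0,"dz":0,"yaw":-1},{"dx":0,"dy":0,"dz":0,"yaw":-1},{"dx":0,"dy":0,"dz":0,"yaw":-1},{"dx":0,"dy":0,"dz":0,"yaw":-1},{"dx":0,"dy":0,"dz":0,"yaw":-1},{"dx":0,"dy":0,"dz":0,"yaw":0}]'
python3 - <<'E'
from h import *
snap('wrist','w5.png');im=snap('top','t5.png');print(telemetry.state()['ee_pos'])
w=cv2.imread('pics/w5.png');t=im[165:260,130:300,::-1]
cv2.imwrite('pics/m3.png',np.vstack([cv2.resize(w[:225],(640,281)),cv2.resize(t,(640,319))]))
E
```

```text
time_s: 9.07
ee_pos: [543.3, 281.8, 214.7]
ee_rot: [-179.9, 0.0, 81.0]
force: [1.0, 0.7, -0.5]
gripper_width: 45.6
gripper_force: 0.0
time_s: 10.32
ee_pos: [543.8, -199.3, 213.6]
ee_rot: [-179.9, 0.0, 30.9]
force: [0.7, 0.4, 0.5]
gripper_width: 72.6
gripper_force: 0.0
time_s: 11.58
ee_pos: [544.1, -285.9, 213.5]
ee_rot: [-180.0, 0.1, -13.9]
force: [0.2, 0.6, -0.6]
gripper_width: 72.6
gripper_force: 0.0
[ 544.10761593 -286.06537651  213.68223373]
```

View pics/m3.png

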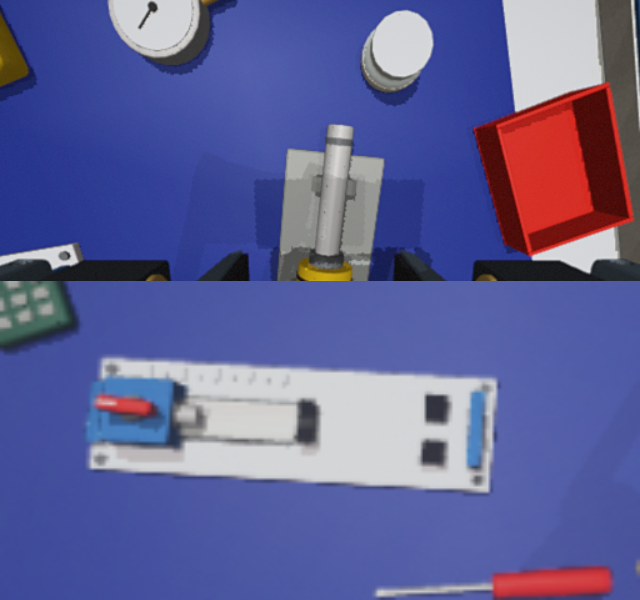

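The upper half shows the transmitter in its rest, stem from (340,127) to the collar at (326,258). The lower half shows the tailstock fully back against its rear stop, with the knob bar at (125,405) in line with the rail.

```bash
python3 - <<'E'
from h import *
w=('w5.png',);q=lambda u,v:(u/1.25,v/1.2489)
for z in(45,55):
    a=atz('w5.png',q(339,143),z);b=atz('w5.png',q(327,251),z);d=a-b;print(z,a.round(1),b.round(1),np.degrees(np.arctan2(d[1],d[0])).round(2))
a=lambda i,u,v:(f'w{i}.png',(u/1.5625,v/1.5644))
print(tri(('w5.png',q(340,143)),a(1,515,48),a(2,623,73)),tri(('w5.png',q(327,255)),a(1,428,178),a(2,529,200)))
print(eyes.calibration('wrist')['world_from_camera'][:3,3])
E
```

```text
45 [ 612.2 -318.6   45. ] [ 515.7 -283.9   45. ] -19.8
55 [ 612.1 -318.1   55. ] [ 518.5 -284.4   55. ] -19.8
(array([ 613.4, -317.3,   61.8]), [2.1, 0.5, 2.2]) (array([ 518.3, -283.1,   61.5]), [1.8, 1.4, 2.4])
[ 608.93433522 -301.38334839  378.12903102]
```

```bash
python3 -m crank '[{"dx":-0.0045,"dy":-0.0075,"dz":-0.06,"yaw":-0.6},{"dx":0,"dy":0,"dz":-0.06,"yaw":-0.6},{"dx":0,"dy":0,"dz":-0.05,"yaw":0},{"dx":0,"dy":0,"dz":-0.03,"yaw":0},{"dx":0,"dy":0,"dz":-0.0245,"yaw":0},{"dx":0,"dy":0,"dz":0,"yaw":0}]'
python3 -m crank '[{"dx":0,"dy":0,"dz":0,"yaw":0},{"dx":0,"dy":0,"dz":0,"yaw":0},{"dx":0,"dy":0,"dz":0,"yaw":0},{"dx":0,"dy":0,"dz":0,"yaw":0},{"dx":0,"dy":0,"dz":0,"yaw":0},{"dx":0,"dy":0,"dz":0,"yaw":0},{"dx":0,"dy":0,"dz":0,"yaw":0}]' 0 40
```

```text
time_s: 12.42
ee_pos: [539.5, -291.7, 32.8]
ee_rot: [-180.0, 0.2, -20.0]
force: [-0.1, 0.1, 0.3]
gripper_width: 72.8
gripper_force: 0.0
time_s: 13.3
ee_pos: [540.3, -293.3, 34.6]
ee_rot: [179.9, -0.0, -20.0]
force: [-1.9, -4.9, 1.7]
gripper_width: 23.4
gripper_force: 40.0
```

```bash
python3 -m crank '[{"dx":0,"dy":0,"dz":0.01,"yaw":0},{"dx":0,"dy":0,"dz":0.02,"yaw":0},{"dx":0,"dy":0,"dz":0.04,"yaw":0},{"dx":0,"dy":0,"dz":0.04,"yaw":0},{"dx":0,"dy":0,"dz":0.01,"yaw":0},{"dx":0,"dy":0,"dz":0,"yaw":0}]'
python3 -m crank '[{"dx":0,"dy":0.02,"dz":0,"yaw":1},{"dx":0,"dy":0.026,"dz":0,"yaw":1},{"dx":0,"dy":0.026,"dz":0,"yaw":1},{"dx":0,"dy":0.026,"dz":0,"yaw":1},{"dx":0,"dy":0.026,"dz":0,"yaw":1},{"dx":0,"dy":0.026,"dz":0,"yaw":1},{"dx":0,"dy":0.026,"dz":0,"yaw":1},{"dx":0,"dy":0.026,"dz":0,"yaw":1},{"dx":0,"dy":0.026,"dz":0,"yaw":1},{"dx":0,"dy":0.026,"dz":0,"yaw":1}]'
python3 -m crank '[{"dx":0,"dy":0.026,"dz":0,"yaw":1},{"dx":0,"dy":0.026,"dz":0,"yaw":1},{"dx":0,"dy":0.026,"dz":0,"yaw":1},{"dx":0,"dy":0.026,"dz":0,"yaw":1},{"dx":0,"dy":0.026,"dz":0,"yaw":1},{"dx":0,"dy":0.026,"dz":0,"yaw":1},{"dx":0,"dy":0.026,"dz":0,"yaw":1},{"dx":0,"dy":0.026,"dz":0,"yaw":1},{"dx":0,"dy":0.01,"dz":0,"yaw":1},{"dx":0,"dy":0,"dz":0,"yaw":1}]'
python3 -m crank '[{"dx":0,"dy":0,"dz":0,"yaw":1},{"dx":0,"dy":0,"dz":0,"yaw":0.18},{"dx":0,"dy":0,"dz":0,"yaw":0},{"dx":0,"dy":0,"dz":0,"yaw":0}]'
python3 - <<'E'
from h import *
a=snap('top','t6.png');b=snap('scene','s6.png');c=snap('wrist','w6.png')
cv2.imwrite('pics/m4.png',np.vstack([np.hstack([cv2.resize(a[160:250,140:290,::-1],(400,240)),cv2.resize(b[140:215,230:355,::-1],(400,240))]),cv2.resize(c[:225,:,::-1],(800,352))]))
E
```

```text
time_s: 14.05
ee_pos: [540.4, -292.1, 130.5]
ee_rot: [-180.0, -0.0, -20.0]
force: [0.3, -0.5, -5.2]
gripper_width: 23.2
gripper_force: 40.0
time_s: 15.3
ee_pos: [539.2, -88.2, 128.5]
ee_rot: [-179.9, 0.2, 30.2]
force: [0.4, 0.3, -4.6]
gripper_width: 23.2
gripper_force: 40.0
time_s: 16.55
ee_pos: [539.2, 85.9, 128.5]
ee_rot: [-179.8, 0.0, 80.2]
force: [0.6, 0.1, -5.2]
gripper_width: 23.0
gripper_force: 40.0
time_s: 17.05
ee_pos: [540.3, 85.1, 130.0]
ee_rot: [-180.0, 0.0, 85.9]
force: [-0.8, -0.5, -5.6]
gripper_width: 23.2
gripper_force: 40.0
```

View pics/m4.png

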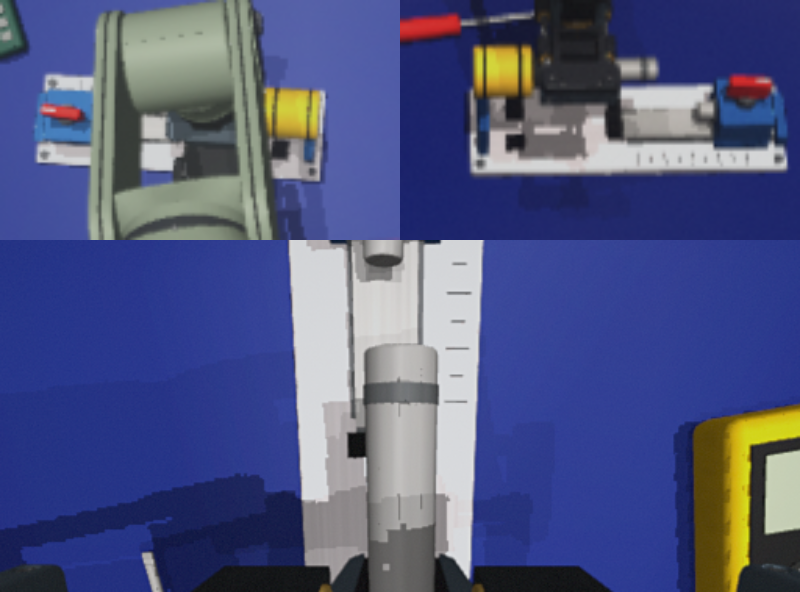

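The transmitter is held above the cradle with its head towards the stop. In the wrist view the stem centre is near column 401 and the plate edges are at columns 293 and 480.

```bash
python3 - <<'E'
from h import *
q=lambda u,v:(u/1.5625,(v-240)/1.5644)
f='w6.png';e=np.array([.0724,.9974]);n=np.array([-.9974,.0724]);o=np.array([532.9,98.3])
def c(p): r=p[:2]-o; return (r@e).round(1),(r@n).round(1),p[2]
for nm,u,v,z in[('L',293,300,12),('R',480,300,12),('L2',300,450,12),('R2',476,450,12),('stem',401.5,395,141),('stem2',402,480,141),('tip top',401,347,152),('nose',383,262,45),('railL',351,330,20),('railR',421,330,20)]:
    print(nm,c(atz(f,q(u,v),z)))
print('tcp',c(np.array(telemetry.state()['ee_pos'])))
E
```

```text
L (np.float64(127.1), np.float64(53.2), np.float64(12.0))
R (np.float64(127.1), np.float64(-55.7), np.float64(12.0))
L2 (np.float64(41.4), np.float64(53.7), np.float64(12.0))
R2 (np.float64(41.4), np.float64(-56.7), np.float64(12.0))
stem (np.float64(64.6), np.float64(-10.0), np.float64(141.0))
stem2 (np.float64(36.5), np.float64(-10.1), np.float64(141.0))
tip top (np.float64(77.6), np.float64(-9.8), np.float64(152.0))
nose (np.float64(136.0), np.float64(-0.6), np.float64(45.0))
railL (np.float64(109.3), np.float64(19.0), np.float64(20.0))
railR (np.float64(109.3), np.float64(-21.2), np.float64(20.0))
tcp (np.float64(-12.6), np.float64(-8.5), np.float64(130.34524376710087))
```

```bash
python3 -m crank '[{"dx":-0.0045,"dy":0.013,"dz":0,"yaw":0},{"dx":-0.0047,"dy":0.0128,"dz":0,"yaw":0},{"dx":0,"dy":0,"dz":-0.04,"yaw":0},{"dx":0,"dy":0,"dz":-0.04,"yaw":0},{"dx":0,"dy":0,"dz":-0.02,"yaw":0},{"dx":0,"dy":0,"dz":-0.01,"yaw":0},{"dx":0,"dy":0,"dz":0,"yaw":0}]'
python3 -m crank '[{"dx":0,"dy":0,"dz":-0.005,"yaw":0},{"dx":0,"dy":0,"dz":-0.003,"yaw":0},{"dx":0,"dy":0,"dz":0,"yaw":0}]'
```

```text
time_s: 18.08
ee_pos: [533.5, 106.0, 42.5]
ee_rot: [180.0, -0.0, 85.9]
force: [-0.1, 0.8, -5.3]
gripper_width: 23.2
gripper_force: 40.0
time_s: 18.45
ee_pos: [533.2, 105.8, 36.1]
ee_rot: [180.0, -0.0, 85.9]
force: [0.3, -1.0, -5.7]
gripper_width: 23.0
gripper_force: 40.0
```

```bash
python3 -m crank '[{"dx":0,"dy":0,"dz":-0.0015,"yaw":0},{"dx":0,"dy":0,"dz":-0.001,"yaw":0},{"dx":0,"dy":0,"dz":0,"yaw":0}]'
```

```text
time_s: 18.82
ee_pos: [533.4, 105.8, 35.2]
ee_rot: [179.9, -0.0, 85.9]
force: [-4.0, -0.5, 5.6]
gripper_width: 23.1
gripper_force: 40.0
```

```bash
python3 -m crank '[{"dx":0,"dy":0,"dz":0,"yaw":0},{"dx":0,"dy":0,"dz":0,"yaw":0},{"dx":0,"dy":0,"dz":0,"yaw":0},{"dx":0,"dy":0,"dz":0.02,"yaw":0},{"dx":0,"dy":0,"dz":0.06,"yaw":0},{"dx":0,"dy":0,"dz":0.07,"yaw":0},{"dx":0,"dy":0,"dz":0.07,"yaw":0},{"dx":0,"dy":0,"dz":0.03,"yaw":0}]' 0.6
python3 -m crank '[{"dx":0,"dy":-0.07,"dz":0,"yaw":0},{"dx":0,"dy":-0.07,"dz":0,"yaw":0},{"dx":0,"dy":-0.07,"dz":0,"yaw":0},{"dx":0,"dy":0,"dz":0,"yaw":0}]'
python3 - <<'E'
from h import *
c=snap('wrist','w7.png');
cv2.imwrite('pics/m5.png',cv2.resize(c[:225,100:420,::-1],(800,562)))
E
```

```text
time_s: 19.82
ee_pos: [534.6, 106.0, 239.1]
ee_rot: [179.6, -0.1, 85.9]
force: [0.1, 0.0, -0.2]
gripper_width: 54.6
gripper_force: 0.0
time_s: 20.32
ee_pos: [533.1, -65.5, 235.1]
ee_rot: [179.9, 0.1, 85.6]
force: [-0.2, -0.0, 0.4]
gripper_width: 55.0
gripper_force: 0.0
```

View pics/m5.png

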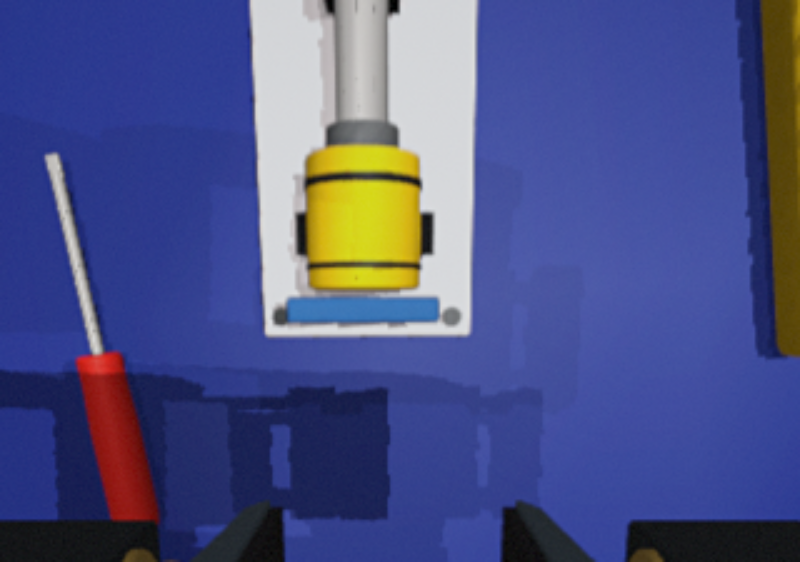

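The picture shows the transmitter seated in the Vs, with its head (363,215) about 5 mm short of the stop (363,308). Next I go to the knob.

```bash
python3 -m crank '[{"dx":0.0022,"dy":0.0725,"dz":0,"yaw":-1},{"dx":0.0022,"dy":0.0725,"dz":0,"yaw":0},{"dx":0.0022,"dy":0.0725,"dz":0,"yaw":0},{"dx":0.0022,"dy":0.0725,"dz":0,"yaw":0},{"dx":0.0022,"dy":0.0725,"dz":0,"yaw":0},{"dx":0.0022,"dy":0.0725,"dz":0,"yaw":0},{"dx":0.0022,"dy":0,"dz":0,"yaw":0},{"dx":0,"dy":0,"dz":0,"yaw":0}]'
```

```text
time_s: 21.38
ee_pos: [544.8, 286.5, 234.1]
ee_rot: [-180.0, 0.0, 81.0]
force: [0.4, -0.1, -0.9]
gripper_width: 54.3
gripper_force: 0.0
```

```bash
python3 -m crank '[{"dx":0,"dy":-0.0055,"dz":-0.06,"yaw":0},{"dx":0,"dy":0,"dz":-0.06,"yaw":0},{"dx":0,"dy":0,"dz":-0.04,"yaw":0},{"dx":0,"dy":0,"dz":-0.025,"yaw":0},{"dx":0,"dy":0,"dz":0,"yaw":0}]'
python3 -m crank '[{"dx":0,"dy":0,"dz":0,"yaw":0},{"dx":0,"dy":0,"dz":0,"yaw":0},{"dx":0,"dy":0,"dz":0,"yaw":0},{"dx":0,"dy":0,"dz":0,"yaw":0},{"dx":0,"dy":0,"dz":0,"yaw":0},{"dx":0,"dy":0,"dz":0,"yaw":0}]' 0 30
```

```text
time_s: 22.0
ee_pos: [544.4, 279.6, 84.9]
ee_rot: [-179.8, 0.1, 80.8]
force: [0.5, -0.1, 0.1]
gripper_width: 54.7
gripper_force: 0.0
time_s: 22.75
ee_pos: [545.5, 281.5, 86.2]
ee_rot: [180.0, -0.0, 80.9]
force: [-0.4, 0.1, 2.0]
gripper_width: 12.8
gripper_force: 30.0
```

```bash
python3 -m crank '[{"dx":-0.0012,"dy":-0.0165,"dz":0,"yaw":0},{"dx":-0.0012,"dy":-0.0165,"dz":0,"yaw":0},{"dx":-0.0003,"dy":-0.004,"dz":0,"yaw":0},{"dx":-0.0003,"dy":-0.004,"dz":0,"yaw":0},{"dx":0,"dy":0,"dz":0,"yaw":0}]'
python3 -m crank '[{"dx":-0.0002,"dy":-0.003,"dz":0,"yaw":0},{"dx":-0.0002,"dy":-0.003,"dz":0,"yaw":0},{"dx":0,"dy":0,"dz":0,"yaw":0},{"dx":0,"dy":0,"dz":0,"yaw":0}]'
```

```text
time_s: 23.38
ee_pos: [543.1, 247.9, 86.2]
ee_rot: [180.0, 0.1, 80.9]
force: [-1.0, -0.5, 4.8]
gripper_width: 12.7
gripper_force: 30.0
time_s: 23.88
ee_pos: [542.8, 244.6, 86.2]
ee_rot: [180.0, -0.1, 80.9]
force: [-0.9, 3.7, 5.4]
gripper_width: 13.2
gripper_force: 30.0
```

```bash
python3 -m crank '[{"dx":-0.0002,"dy":-0.003,"dz":0,"yaw":0},{"dx":0,"dy":0,"dz":0,"yaw":0},{"dx":0,"dy":0,"dz":0,"yaw":0}]'
python3 -m crank '[{"dx":0,"dy":-0.003,"dz":0,"yaw":0},{"dx":0,"dy":0,"dz":0,"yaw":0},{"dx":0,"dy":0,"dz":0,"yaw":0}]'
```

```text
time_s: 24.25
ee_pos: [542.7, 243.1, 86.2]
ee_rot: [180.0, -0.2, 80.9]
force: [-1.7, 6.1, 4.4]
gripper_width: 12.8
gripper_force: 30.0
time_s: 24.62
ee_pos: [542.6, 241.4, 86.2]
ee_rot: [-180.0, -0.2, 80.9]
force: [-1.6, 8.7, 3.5]
gripper_width: 12.9
gripper_force: 30.0
```

```bash
python3 -m crank '[{"dx":0,"dy":-0.003,"dz":0,"yaw":0},{"dx":0,"dy":0,"dz":0,"yaw":0},{"dx":0,"dy":0,"dz":0,"yaw":0}]'
python3 -m crank '[{"dx":0,"dy":-0.002,"dz":0,"yaw":0},{"dx":0,"dy":0,"dz":0,"yaw":0},{"dx":0,"dy":0,"dz":0,"yaw":0}]'
```

```text
time_s: 25.0
ee_pos: [542.6, 241.2, 86.3]
ee_rot: [-180.0, -0.5, 80.8]
force: [-3.4, 15.5, 2.7]
gripper_width: 12.7
gripper_force: 30.0
time_s: 25.38
ee_pos: [542.6, 241.1, 86.2]
ee_rot: [-180.0, -0.6, 80.8]
force: [-3.2, 20.4, 1.6]
gripper_width: 12.9
gripper_force: 30.0
```

```bash
python3 -m crank '[{"dx":0,"dy":0,"dz":0,"yaw":-1},{"dx":0,"dy":0,"dz":0,"yaw":-1},{"dx":0,"dy":0,"dz":0,"yaw":-1},{"dx":0,"dy":0,"dz":0,"yaw":-1},{"dx":0,"dy":0,"dz":0,"yaw":-1},{"dx":0,"dy":0,"dz":0,"yaw":-1},{"dx":0,"dy":0,"dz":0,"yaw":-1},{"dx":0,"dy":0,"dz":0,"yaw":-1}]'
python3 -m crank '[{"dx":0,"dy":0,"dz":0,"yaw":-1},{"dx":0,"dy":0,"dz":0,"yaw":-1},{"dx":0,"dy":0,"dz":0,"yaw":-1},{"dx":0,"dy":0,"dz":0,"yaw":-1},{"dx":0,"dy":0,"dz":0,"yaw":-1},{"dx":0,"dy":0,"dz":0,"yaw":-1},{"dx":0,"dy":0,"dz":0,"yaw":-1},{"dx":0,"dy":0,"dz":0,"yaw":-0.3},{"dx":0,"dy":0,"dz":0,"yaw":0}]'
```

```text
time_s: 26.38
ee_pos: [541.8, 241.5, 86.2]
ee_rot: [-179.5, -0.4, 40.6]
force: [-5.1, 21.6, 3.5]
gripper_width: 12.7
gripper_force: 30.0
time_s: 27.5
ee_pos: [541.6, 242.3, 86.4]
ee_rot: [-179.3, -0.0, 4.2]
force: [-6.1, 22.4, 2.7]
gripper_width: 12.8
gripper_force: 30.0
```

```bash
python3 -m crank '[{"dx":0,"dy":0,"dz":0,"yaw":0},{"dx":0,"dy":0,"dz":0,"yaw":0},{"dx":0,"dy":0,"dz":0,"yaw":0},{"dx":0,"dy":0,"dz":0.03,"yaw":0},{"dx":0,"dy":0,"dz":0.06,"yaw":0},{"dx":0,"dy":0,"dz":0.07,"yaw":0},{"dx":0,"dy":0,"dz":0,"yaw":0}]' 0.6
python3 -m crank '[{"dx":-0.07,"dy":-0.06,"dz":0,"yaw":1},{"dx":-0.07,"dy":-0.06,"dz":0,"yaw":1},{"dx":0,"dy":-0.06,"dz":0.06,"yaw":0},{"dx":0,"dy":0,"dz":0.06,"yaw":0},{"dx":0,"dy":0,"dz":0,"yaw":0}]'
python3 - <<'E'
from h import *
c=snap('wrist','w8.png');
cv2.imwrite('pics/m6.png',cv2.resize(c[:225,:,::-1],(800,352),interpolation=cv2.INTER_CUBIC))
E
```

```text
time_s: 28.38
ee_pos: [545.4, 235.1, 218.6]
ee_rot: [-179.9, -0.6, 4.4]
force: [1.1, -0.6, 0.2]
gripper_width: 54.7
gripper_force: 0.0
time_s: 29.0
ee_pos: [449.2, 108.6, 308.5]
ee_rot: [179.9, -0.3, 14.3]
force: [0.2, 1.1, 0.0]
gripper_width: 54.3
gripper_force: 0.0
```

View pics/m6.png

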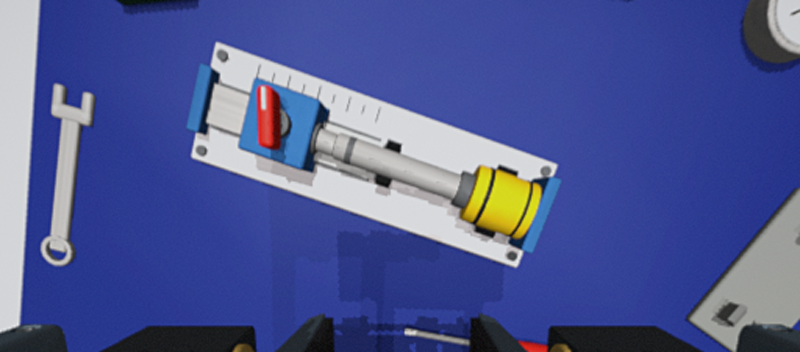

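The transmitter lies in the Vs with its head against the stop at (540,212). The nose meets the stem tip near (345,150), and the knob bar (267,115) is across the rail.

```bash
python3 -c "
from workcell import ticket
print(ticket.job_done())"
```

```text
the job is handed in; nothing more can be done
None
```

The transmitter is mounted in the cradle, with its head on the end stop, the tailstock nose pinching it and the knob turned tight; the job was handed in at about 29 s, and no verdict came back.

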